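# Turn the mailing tube label up and set it in the dispatch cradle

## Task

The mailing tube has to be ready for the courier to scan: roll it along the desk until its white address label faces straight up and let it lie there, and only then lift it. Lay it in both saddles of the wooden cradle, lengthwise and centred, with the label still facing up, and leave the other things on the desk where they are.

Things in the scene. Friction and masses are not known exactly. Their poses are not given: they have to be found in the camera images.
- tube: mailing tube, cylinder 44 mm across, 160 mm long, about 0.17 kg, brown with white end caps. Origin at its centre (22 mm above what it lies on; the bare desk is 2.4 mm lower than the black mat); its y axis runs along it; x and z are not tied to the label. Rolled by d metres it turns d / 0.022 rad; dragging its top moves it half as far as the drag. Let go slowly, it stops within about 1 cm.
- label (a point): at the tube's centre; its z axis points out through the middle of the white address label (90 mm long, 36 degrees round the tube to each side; grey lines, bar code), y runs along the tube. The label turns with the tube and starts 57 to 180 degrees from up, to either side. A thin blue tape seam runs along the tube 180 degrees round from the label (seam underneath = label up).
- cradle: wooden cradle fixed to the desk, base 100 x 150 x 12 mm, with two V-shaped saddles (90 degrees, 16 mm thick, their tops 62 mm above the black mat's level, 92 mm across) 55 mm to either side of the middle; between them 94 mm are free for fingers above the base. Origin at the centre of its underside; the seated tube lies along its y axis.
- cradle_seat (a point): where the tube's centre lies when it is seated in the cradle's saddles (about 55 mm above the black mat); same axes as the cradle
- mug: orange mug, 81 x 113 x 101 mm, bystander; origin at the centre of its underside
- eraser: blue and white eraser, 22 x 45 x 12 mm, bystander; origin at the centre of its underside
- binder_clip_0: black binder clip, 32 x 21 x 37 mm, bystander; origin at the centre of its underside
- sticky_notes: yellow sticky note pad, 76 x 76 x 20 mm, bystander; origin at the centre of its underside
- glasses_case: black and brown glasses case, 58 x 158 x 38 mm, bystander; origin at the centre of its underside
Things that resemble listed ones, but are neither listed nor needed, are in the scene too. Leave any pink look-alike of the tube alone.

How it is judged:
On the way:
1. the tube lies still and untouched on the desk with its label facing up (within 15 degrees) (angle between label's own z axis and vertical below 0.262 rad and height (world z) of tube below 0.027 m and contact force between tube and the arm below 0.1 N and contact force between tube and the fingers below 0.1 N and linear speed of tube below 0.02 m/s), for 0.2 s.
At the end, for the whole second after the job is handed in: the tube lies at rest in both saddles of the cradle, centred within 15 mm and within 6 mm of its seated height, along the cradle within 0.1 rad, its label within 20 degrees of straight up (angle between label's own z axis and vertical below 0.35 rad and horizontal distance between tube and cradle_seat below 0.015 m and z of tube in the frame of cradle_seat between -0.006 and 0.006 m and angle between the y axis of tube and the y axis of cradle, either way round below 0.1 rad and linear speed of tube below 0.02 m/s); the robot touches nothing.
It fails at once if the tube is lifted off the desk (by more than 20 mm) while its label does not face up (more than 30 degrees off) (height (world z) of tube above 0.042 m and angle between label's own z axis and vertical above 0.524 rad).
It fails at once if a bystander is moved by more than 30 mm (distance of any of mug, eraser, binder_clip_0, sticky_notes, glasses_case from where it was at the start of the episode above 0.03 m).
It also fails if it takes over 72 s, if anything falls off the work surface, if the arm or the gripper's body presses on something with over 40 N, if the wrist force passes 120 N, or if a joint passes its speed limit or range.

## Robot

A 6-joint arm with a two-finger parallel gripper is mounted at the origin on the work surface; the furniture and walls round the work are solid. World frame = base frame: x ahead of the robot, y to its left, z up, the work surface at z = 0. Lengths are in m, angles in rad, forces in N, time in s.
With the tool pointing down it reaches from about 0.3 to 0.775 m from the base axis. Payload 14.6 kg.
Tool frame: the origin (TCP) lies between the finger pads; the fingertips stand 14 mm ahead of it and the grasp point (between the pads) lies 5 mm behind it; z points along the fingers, y is the line along which they close (so a half turn about z gives the same grasp; the last joint's range is limited). The gripper opens to 94 mm and grips with 3 to 60 N. Pads are 16 mm wide; open, the fingers measure 119 mm over their backs; the gripper's body (75 mm by 177 mm) begins 78 mm behind the grasp point.
Start: joints at [1.259, 0.3, 1.521, -0, 1.321, -0.067], TCP at [0.133, 0.534, 0.219] pointing down, gripper open.
Joint ranges: [-3.03, 3.03], [-0.79, 2.21], [0.23, 2.52], [-1.04, 4.18], [0, 3.07], [-2.55, 2.55]. Speed limits (rad/s): [2.22, 2.22, 2.57, 3.14, 3.14, 3.14].

## Interface

Orientations are given as [roll, pitch, yaw] about the fixed x, y, z axes, in that order (R = Rz(yaw) Ry(pitch) Rx(roll)).
In Python, from station import ctrl gives the robot as it stands. The module is installed in compiled form; this text tells all that it offers.
- The arm moves only by the tool move_arm, never from a script. Its argument "targets" is a list of rows, each a list of 7 numbers: the opening, from -1 (shut) to 1 (fully open), then the shift along the tool's x, y, z in units of 50 mm (1.0 is 50 mm), then the turn, a rotation vector about the tool's x, y, z in rad. A call has 1 to 12 rows; each row is the pose to reach, as a shift and turn from the pose commanded when the call began, along the tool's axes at that moment; what a row does not reach only later rows make up. A row lasts 1/10 s, in which the tool goes at most 50 mm and 8.59 degrees, less where a joint would pass 70% of its speed; a pose out of reach is approached as far as the arm can. A call with a gripper value outside its range is refused whole. The fingers move at their own pace and stop on an object; "grip_force" is the grip in N (left out, the last holds). Time passes only in rows, so rows that repeat a pose let the fingers close. It gives the time, the measured TCP pose, the force, the opening and the grip force at its end, in the units of the state.
- ctrl.get_obs(): the state, without advancing time (a new reading comes with each control period).
- ctrl.camera(name): name is "side" or "top"; returns (picture, depth): 400x640x3 uint8, red, green, blue; 400x640 float32, m along the optical axis (not along the pixel's ray), 0 where there is no reading.
- ctrl.camera_params(name): a dict with "intrinsics" (3x3 intrinsics, pixels), "rvec" (rotation vector, rad) and "tvec" (3), from world to camera coordinates, as OpenCV has them. Camera axes: x right, y down, z forward; pixel columns grow to the right and rows downward; lengths in m; the calibration is good to about 2 mm. A picture is of the moment at which its call begins. camera_params takes no time and is no camera call.
- ctrl.hand_in(): hands the job in; it is judged then, once.
Trained networks look in the newest picture that a camera, given by its name, has taken for a name from the list of things; names that differ only in an ending like _2 or _b are one class to them, and where a whole thing is asked for, a point or a joint stands for the part that bears it (a point fixed in the world has none). Each returns a list of dicts, best first, with "score" (0 to 1); they miss things now and then, are a little off and sometimes report something else, mostly with a low value. They report only what shows in the picture. A call takes as long as a camera call. They do not tell look-alikes from the thing itself.
- ctrl.cut_out(camera, target): "region" (400x640 bool, what is visible of it) and "point" ([column, row] in pixels, amid what is visible of it).
- ctrl.tip_of(camera, target): "point" ([column, row] in pixels: a listed point, or the origin of a listed thing).
The state is a dict: "time_s": time; "qpos": joint angles; "joint_vel": joint speeds; "tau": joint torques, N m; "ee_pos": TCP position; "eef_rot": TCP orientation; "force": force on the tool from outside, world axes, zero at the start; "moment": the same for the moment, N m; "grip_width": finger opening in m; "grip_force": force on a finger pad.
Only numpy, scipy, OpenCV 4.12 (cv2) and the standard library are available. Lean on these libraries where they do the work, as an engineer would, in place of code of your own. Each camera call takes 0.05 s, during which the arm holds its last target. There are 200 camera calls.

## Working session

There is one attempt and no reset: what is moved stays moved. The work goes in short steps, Python scripts to look and compute and a tool call to move; the robot and the scene stay as the last step left them, time stands still between calls to the robot, and variables do not carry over. Pictures are saved under pics/ and viewed, at most 10 in all, crops included, and the job is handed in when it is done.

Besides the shell and the picture viewer there is one more tool, called after ">>>" as name(argument=value, ...), one argument or row to a line, values as JSON. move_arm: Moves the arm, as the interface text tells. Its arguments: {"type":"object","properties":{"targets":{"type":"array"},"grip_force":{"type":"number"}},"required":["targets"]}

```bash
mkdir -p pics; cat > h.py <<'E'
import numpy as np, cv2
from station import ctrl
def cam(n):
    p=ctrl.camera_params(n); K=np.array(p['intrinsics']); R=cv2.Rodrigues(np.array(p['rvec'],float))[0]; t=np.array(p['tvec'],float).ravel(); return K,R,t
def world(n,uv,d):
    K,R,t=cam(n); uv=np.atleast_2d(uv).astype(float); d=np.atleast_1d(d)
    c=(np.linalg.inv(K)@np.c_[uv,np.ones(len(uv))].T).T*d[:,None]; return (c-t)@R
def region(n,r,dep):
    v,u=np.nonzero(r&(dep>0)); return world(n,np.c_[u,v],dep[v,u])
def proj(n,P):
    K,R,t=cam(n); c=np.atleast_2d(P)@R.T+t; q=c@K.T; return q[:,:2]/q[:,2:]
def save(n,img): cv2.imwrite('pics/'+n,cv2.cvtColor(img,cv2.COLOR_RGB2BGR))
E
python3 - <<'E'
from h import *
o=ctrl.get_obs(); print({k:np.round(v,3) for k,v in o.items()})
for n in ('side','top'):
    im,d=ctrl.camera(n); save(n+'0.png',im); np.savez(n+'0.npz',im=im,d=d)
    K,R,t=cam(n); print(n,'campos',-R.T@t, 'f',K[0,0])
    for x in ['tube','label','cradle','mug','eraser','binder_clip_0','sticky_notes','glasses_case']:
        for r in ctrl.cut_out(n,x)[:3]:
            P=region(n,r['region'],d)
            print(x,round(r['score'],2),np.round(r['point']),len(P),np.round(np.median(P,0),3) if len(P) else '',np.round(np.percentile(P,[2,98],axis=0),3).tolist() if len(P) else '')
E
```

```text
{'time_s': np.float64(0.0), 'qpos': array([ 1.259,  0.3  ,  1.522,  0.   ,  1.321, -0.067]), 'joint_vel': array([ 0.001, -0.001,  0.001,  0.001,  0.   ,  0.001]), 'tau': array([ 0.0000e+00, -5.3181e+01, -3.5273e+01,  7.1000e-02,  2.5000e-02,
       -0.0000e+00]), 'ee_pos': array([0.133, 0.533, 0.219]), 'eef_rot': array([-3.14 , -0.   ,  2.897]), 'force': array([ 0.317,  0.367, -0.254]), 'moment': array([ 0.024, -0.002,  0.018]), 'grip_force': np.float64(0.0), 'grip_width': np.float64(0.094)}
side campos [0.77388246 0.45824748 0.80032797] f 420.5065992837149
tube 0.91 [366. 272.] 1823 [0.518 0.161 0.04 ] [[0.472, 0.076, -0.001], [0.552, 0.231, 0.046]]
tube 0.89 [448. 238.] 1551 [0.324 0.174 0.04 ] [[0.288, 0.088, 0.009], [0.351, 0.242, 0.046]]
label 0.84 [445. 231.] 1253 [0.323 0.165 0.041] [[0.292, 0.095, 0.02], [0.349, 0.226, 0.046]]
label 0.73 [367. 268.] 1353 [0.516 0.156 0.041] [[0.479, 0.088, 0.025], [0.547, 0.217, 0.046]]
cradle 0.97 [280. 146.] 2039 [ 0.525 -0.244  0.014] [[0.464, -0.308, 0.004], [0.583, -0.17, 0.059]]
mug 0.91 [240. 261.] 2208 [0.733 0.015 0.059] [[0.693, -0.
[... 506 characters left out ...]
046]]
tube 0.91 [260. 288.] 1136 [0.314 0.16  0.041] [[0.282, 0.084, 0.025], [0.347, 0.234, 0.047]]
label 0.97 [262. 209.] 880 [0.508 0.151 0.041] [[0.476, 0.086, 0.026], [0.544, 0.215, 0.047]]
cradle 0.76 [417. 211.] 2154 [ 0.519 -0.249  0.013] [[0.461, -0.317, 0.008], [0.575, -0.176, 0.06]]
mug 0.7 [311. 124.] 1161 [0.744 0.03  0.051] [[0.687, -0.007, 0.004], [0.786, 0.067, 0.102]]
binder_clip_0 0.54 [332. 167.] 92 [ 0.632 -0.016  0.009] [[0.619, -0.03, -0.002], [0.647, -0.002, 0.035]]
sticky_notes 0.97 [373. 130.] 786 [ 0.741 -0.131  0.009] [[0.703, -0.167, 0.002], [0.779, -0.093, 0.015]]
glasses_case 0.56 [248. 126.] 1414 [0.752 0.205 0.036] [[0.72, 0.132, -0.002], [0.797, 0.279, 0.041]]
```

View pics/top0.png

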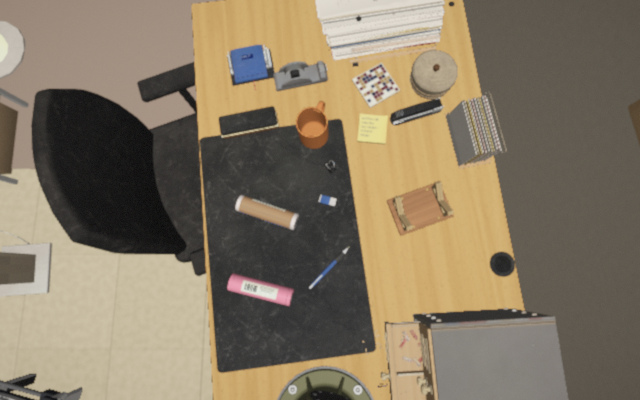

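View pics/side0.png

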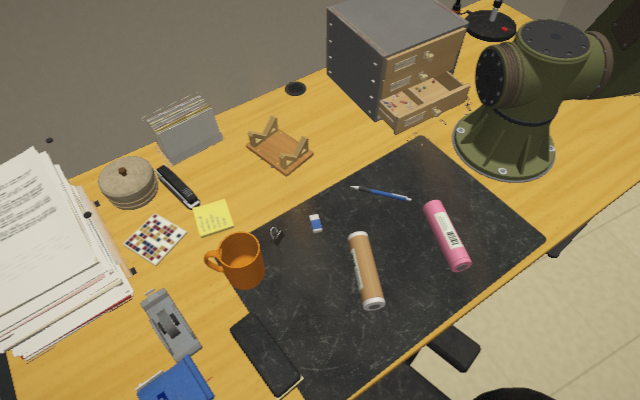

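Two candidates: the brown tube at top (267,213) / side (366,272), and a pink one at top (260,288) / side (448,238). The brown one with white caps fits the description. I'll confirm it with an enlarged crop and unroll its surface to measure the label angle.

```bash
cat >> h.py <<'E'
from scipy.optimize import least_squares
def fit(P,c0,z=0.022):
    # axis: centre (x,y) and heading a of y axis; radius known
    P=P[P[:,2]>0.012+z-0.022]
    def f(q):
        u=np.array([np.cos(q[2]),np.sin(q[2])]); s=(P[:,:2]-q[:2])@np.array([-u[1],u[0]])
        return np.hypot(s,P[:,2]-q[3])-0.022
    best=least_squares(f,[*c0,z],loss='soft_l1',f_scale=0.002).x
    u=np.array([np.cos(best[2]),np.sin(best[2])]); l=(P[:,:2]-best[:2])@u
    lo,hi=np.percentile(l,[0.5,99.5]); best[:2]+=u*(lo+hi)/2
    return best,hi-lo
def unroll(n,im,c,a,z,L=0.16):
    # rows: angle from up, positive toward left-normal nrm=(-sin,cos); cols along axis
    A=np.radians(np.arange(-180,180,2)); S=np.linspace(-L/2,L/2,160)
    u=np.array([np.cos(a),np.sin(a),0]); nr=np.array([-np.sin(a),np.cos(a),0])
    N=np.sin(A)[:,None]*nr+np.cos(A)[:,None]*np.array([0,0,1])
    P=np.array([*c,z])+S[None,:,None]*u+0.022*N[:,None,:]
    K,R,t=cam(n); cp=-R.T@t
    vis=np.einsum('ak,ask->as',N,cp-P)/np.linalg.norm(cp-P,axis=2)>0.15
    uv=proj(n,P.reshape(-1,3)).reshape(*P.shape[:2],2).astype(np.float32)
    o=cv2.remap(im,uv[...,0],uv[...,1],cv2.INTER_LINEAR); o[~vis]=0
    return o,vis,np.degrees(A)
def whiteness(o):
    return (o.min(2)>0.72*o.max(2))&(o.max(2)>90)
def blue(o): return (o[...,2].astype(int)>o[...,0]+15)
E
cat > look.py <<'E'
from h import *
import sys
def look(c0=None,tag='x',z=0.022,cams=('top','side')):
    Ps=[];ims={}
    for n in cams:
        im,d=ctrl.camera(n); ims[n]=im
        rs=ctrl.cut_out(n,'tube')
        best=None
        for r in rs:
            px=im[r['region']]; P=region(n,r['region'],d)
            if len(P)<150: continue
            m=np.median(px,0); pink=np.mean((px[:,2].astype(int)>px[:,1]+15)&(px[:,0]>px[:,1]+40))
            if pink<0.2 and best is None: best=P
        if best is not None: Ps.append(best)
        print(n,len(rs),None if best is None else len(best))
    P=np.vstack(Ps); m=np.median(P[:,:2],0)
    w,v=np.linalg.eigh(np.cov(P[:,:2].T)); a=np.arctan2(v[1,1],v[0,1])
    if a<0:a+=np.pi
    q,l=fit(P,[*m,a],z); print('centre',np.round(q[:2],4),'axis',round(q[2],3),'z',round(q[3],4),'len',round(l,3))
    for n in cams:
        o,vis,A=unroll(n,ims[n],q[:2],q[2],q[3])
        mid=slice(42,118); w=whiteness(o)[:,mid].mean(1); b=blue(o)[:,mid].mean(1)
        ok=vis.any(1); print(n,'vis',A[ok].min(),A[ok].max()); print(' white',[(int(x),round(y,1)) for x,y in zip(A[ok],w[ok])][::4]); print(' blue',[(int(x),round(y,1)) for x,y in zip(A[ok],b[ok]) if y>.3])
    return q,ims
if __name__=='__main__': look()
E
python3 - <<'E'
from look import *
q,ims=look()
o=[]
c=cv2.resize(ims['side'][220:320,320:420],(600,600)[:2],interpolation=cv2.INTER_CUBIC)
u=[cv2.resize(unroll(n,ims[n],q[:2],q[2],q[3])[0],(200,300)) for n in('top','side')]
save('crop1.png',np.hstack([c,np.vstack(u)]))
E
```

```text
top 3 1013
side 2 1678
centre [0.511  0.1514] axis 1.239 z 0.0219 len 0.164
top vis -74.0 84.0
 white [(-74, np.float64(1.0)), (-66, np.float64(1.0)), (-58, np.float64(1.0)), (-50, np.float64(1.0)), (-42, np.float64(0.4)), (-34, np.float64(0.0)), (-26, np.float64(0.0)), (-18, np.float64(0.0)), (-10, np.float64(0.0)), (-2, np.float64(0.0)), (6, np.float64(0.0)), (14, np.float64(0.0)), (22, np.float64(0.0)), (29, np.float64(0.0)), (38, np.float64(0.0)), (46, np.float64(0.0)), (54, np.float64(0.0)), (62, np.float64(0.0)), (70, np.float64(0.2)), (78, np.float64(0.5))]
 blue []
side vis -90.0 68.0
 white [(-90, np.float64(0.0)), (-82, np.float64(0.7)), (-74, np.float64(1.0)), (-66, np.float64(1.0)), (-58, np.float64(1.0)), (-50, np.float64(1.0)), (-42, np.float64(0.0)), (-34, np.float64(0.0)), (-26, np.float64(0.0)), (-18, np.float64(0.0)), (-10, np.float64(0.0)), (-2, np.float64(0.0)), (6, np.float64(0.0)), (14, np.float64(0.0)), (22, np.float64(0.0)), (29, np.float64(0.0)), (38, np.float64(0.0)), (46, np.float64(0.0)), (54, np.float64(0.0)), (62, np.float64(0.0))]
 blue []
```

View pics/crop1.png

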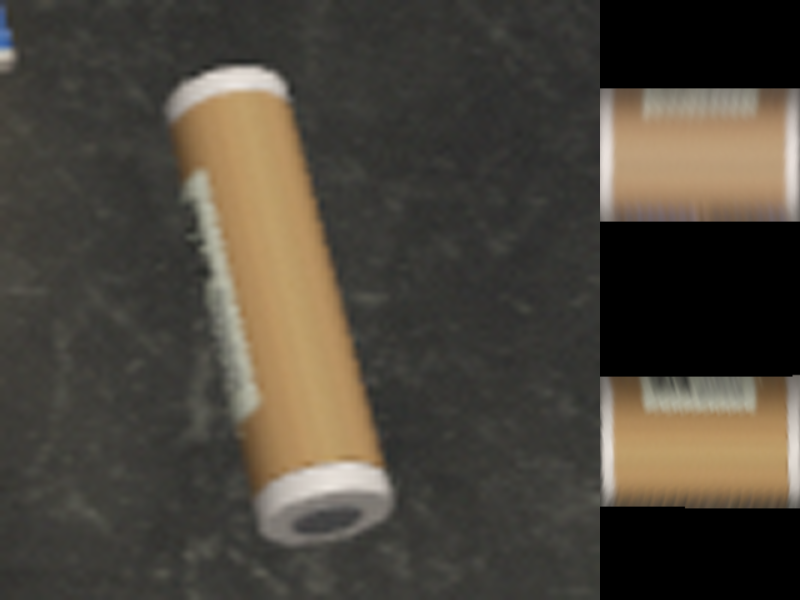

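The crop shows the brown tube with white caps and the label on its +x side: left edge of the crop, about (225,300). The label's upper edge is at −46°, so its centre is about −82° from up. It has to roll ~31 mm toward the robot (+nr). I'll drag the top with both open fingers set along the tube axis, in short strokes.

```bash
cat >> h.py <<'E'
from scipy.spatial.transform import Rotation as Ro
def delta(pos,ty):
    """units of 50mm shift and rotvec to bring TCP to pos, tool down, tool y heading ty (mod pi)"""
    o=ctrl.get_obs(); R=Ro.from_euler('xyz',o['eef_rot']); s=R.inv().apply(np.array(pos)-o['ee_pos'])/0.05
    c=[]
    for k in (0,1):
        h=ty+k*np.pi; T=Ro.from_matrix(np.c_[[np.sin(h)*1*-1*-1*-1*-1*1*-1*-1,0,0],[0,0,0],[0,0,0]]) if 0 else None
        y=np.array([np.cos(h),np.sin(h),0]); zz=np.array([0,0,-1.]); x=np.cross(y,zz)
        c.append((R.inv()*Ro.from_matrix(np.c_[x,y,zz])).as_rotvec())
    c.sort(key=np.linalg.norm)
    print('shift',np.round(s,3),'turn',np.round(c[0],3),'or',np.round(c[1],3),'q',np.round(o['qpos'],2))
E
sed -i '/T=Ro.from_matrix/s/;.*$//' h.py
python3 - <<'E'
from h import *
c=np.array([.511,.1514]);a=1.239;nr=np.array([-np.sin(a),np.cos(a)])
delta([*(c-nr*.005),.12],a)
# cradle fit
for n in('top','side'):
    f=np.load(n+'0.npz'); im,d=f['im'],f['d']; K,R,t=cam(n)
    v,u=np.mgrid[0:400,0:640]; W=world(n,np.c_[u.ravel(),v.ravel()],d.ravel())
    box=(abs(W[:,0]-.522)<.09)&(abs(W[:,1]+.245)<.11)&(d.ravel()>0)
    B=W[box&(W[:,2]>.005)&(W[:,2]<.07)]; hi=W[box&(W[:,2]>.035)]
    r=cv2.minAreaRect((B[:,:2]*1000).astype(np.float32)); print(n,'all',np.round(r[0],1),np.round(r[1],1),round(r[2],1))
    r=cv2.minAreaRect((hi[:,:2]*1000).astype(np.float32)); print(n,'hi',len(hi),np.round(r[0],1),np.round(r[1],1),round(r[2],1))
    for x in('cradle_seat','cradle'):
        print(x,[(round(r['score'],2),np.round(r['point'],1)) for r in ctrl.tip_of(n,x)])
E
```

```text
shift [-9.281 -5.594  1.989] turn [-0.    -0.     0.087] or [ 0.    -0.    -3.055] q [ 1.26  0.3   1.52  0.    1.32 -0.07]
top all [ 537.3 -244.2] [134.6 150.3] 19.9
top hi 402 [ 521. -250.] [ 90.3 126.8] 19.8
cradle_seat [(0.59, array([426.7, 203.7]))]
cradle [(0.72, array([419.9, 209.8]))]
side all [ 522.5 -245.7] [102.7 149. ] 19.5
side hi 438 [ 522.7 -246.6] [ 90.  126.9] 19.9
cradle_seat [(0.94, array([276.9, 136.2]))]
cradle [(0.76, array([278.6, 150.5]))]
```

>>> move_arm(
  targets=[
    [1,-1,-0.6,0,0,0,0.01],
    [1,-2,-1.2,0,0,0,0.02],
    [1,-3,-1.8,0.2,0,0,0.03],
    [1,-4,-2.4,0.4,0,0,0.04],
    [1,-5,-3.0,0.6,0,0,0.05],
    [1,-6,-3.6,0.8,0,0,0.06],
    [1,-7,-4.2,1.1,0,0,0.07],
    [1,-8,-4.8,1.4,0,0,0.08],
    [1,-9,-5.4,1.7,0,0,0.087],
    [1,-9.28,-5.59,1.99,0,0,0.087],
    [1,-9.28,-5.59,1.99,0,0,0.087],
    [1,-9.28,-5.59,1.99,0,0,0.087],
  ],
)

```text
time_s: 2.5
ee_pos: [0.5174, 0.1464, 0.1178]
eef_rot: [-3.14, -0.002, 2.806]
force: [0.2, 0.7, 0.0]
grip_width: 0.0943
grip_force: 0.0
```

```bash
python3 - <<'E'
from h import *
c=np.array([.511,.1514]);a=1.239;nr=np.array([-np.sin(a),np.cos(a)])
delta([*(c-nr*.005),.062],a); o=ctrl.get_obs(); print(o['ee_pos'],o['force'])
E
```

```text
shift [0.053 0.055 1.116] turn [-0.002 -0.002 -0.004] or [-3.000e-03  3.000e-03  3.137e+00] q [ 0.21  0.38  1.66 -0.    1.1  -1.03]
[0.51743012 0.14636953 0.11781504] [0.16070589 0.69161776 0.03690044]
```

>>> move_arm(
  targets=[
    [1,0.05,0.03,0.6,0,0,0],
    [1,0.05,0.05,1.1,0,0,0],
    [1,0.05,0.05,1.16,0,0,0],
    [1,0.05,0.05,1.2,0,0,0],
    [1,0.05,0.05,1.2,0,0,0],
  ],
)

```text
time_s: 3.0
ee_pos: [0.5146, 0.1535, 0.0611]
eef_rot: [3.141, 0.001, 2.81]
force: [0.3, 0.0, 0.3]
grip_width: 0.0939
grip_force: 0.0
```

>>> move_arm(
  targets=[
    [1,0,0,0.03,0,0,0],
    [1,0,0,0.06,0,0,0],
    [1,0,0,0.06,0,0,0],
  ],
)

```text
time_s: 3.3
ee_pos: [0.5149, 0.1533, 0.0581]
eef_rot: [3.141, 0.002, 2.81]
force: [-0.3, -0.0, 6.2]
grip_width: 0.094
grip_force: 3.1
```

>>> move_arm(
  targets=[
    [1,0.05,0,0.01,0,0,0],
    [1,0.12,0,0.01,0,0,0],
    [1,0.2,0,0.01,0,0,0],
    [1,0.28,0,0.01,0,0,0],
    [1,0.34,0,0.01,0,0,0],
    [1,0.37,0,0.01,0,0,0],
    [1,0.38,0,0.01,0,0,0],
    [1,0.38,0,0.01,0,0,0],
    [1,0.38,0,0.01,0,0,0],
  ],
)

```text
time_s: 4.2
ee_pos: [0.4971, 0.1594, 0.0579]
eef_rot: [3.14, 0.002, 2.81]
force: [0.1, -1.3, 10.1]
grip_width: 0.0939
grip_force: 5.2
```

>>> move_arm(
  targets=[
    [1,0,0,-0.04,0,0,0],
    [1,0,0,-0.08,0,0,0],
    [1,0,0,-0.4,0,0,0],
    [1,0,0,-0.8,0,0,0],
    [1,0,0,-0.8,0,0,0],
  ],
)

```text
time_s: 4.7
ee_pos: [0.4973, 0.1596, 0.0986]
eef_rot: [3.14, 0.003, 2.81]
force: [0.2, -0.2, 0.2]
grip_width: 0.0941
grip_force: 0.0
```

```bash
python3 - <<'E'
from look import *
q,ims=look(cams=('side','top'))
a=q[2];nr=np.array([-np.sin(a),np.cos(a)])
delta([*(q[:2]-nr*.007),.058],a)
c=cv2.resize(ims['side'][200:320,320:440],(600,600),interpolation=cv2.INTER_CUBIC)
u=[cv2.resize(unroll(n,ims[n],q[:2],q[2],q[3])[0],(200,300)) for n in('top','side')]
save('crop2.png',np.hstack([c,np.vstack(u)]))
E
```

```text
side 2 1493
top 2 None
centre [0.5031 0.1564] axis 1.24 z 0.022 len 0.16
side vis -90.0 66.0
 white [(-90, np.float64(0.7)), (-82, np.float64(0.7)), (-74, np.float64(0.7)), (-66, np.float64(0.8)), (-58, np.float64(0.9)), (-50, np.float64(1.0)), (-42, np.float64(1.0)), (-34, np.float64(1.0)), (-26, np.float64(1.0)), (-18, np.float64(0.0)), (-10, np.float64(0.0)), (-2, np.float64(0.0)), (6, np.float64(0.1)), (14, np.float64(0.2)), (22, np.float64(0.3)), (29, np.float64(0.4)), (38, np.float64(0.4)), (46, np.float64(0.4)), (54, np.float64(0.4)), (62, np.float64(0.4))]
 blue []
top vis -74.0 84.0
 white [(-74, np.float64(0.0)), (-66, np.float64(0.1)), (-58, np.float64(0.1)), (-50, np.float64(0.0)), (-42, np.float64(0.1)), (-34, np.float64(0.1)), (-26, np.float64(0.1)), (-18, np.float64(0.0)), (-10, np.float64(0.1)), (-2, np.float64(0.2)), (6, np.float64(0.2)), (14, np.float64(0.3)), (22, np.float64(0.3)), (29, np.float64(0.4)), (38, np.float64(0.4)), (46, np.float64(0.3)), (54, np.float64(0.4)), (62, np.float64(0.5)), (70, np.float64(0.4)), (78, np.float64(0.4))]
 blue []
shift [-0.299 -0.005  0.75 ] turn [-0.001 -0.001 -0.001] or [-2.00e-03  1.00e-03  3.14e+00] q [ 0.24  0.38  1.73 -0.    1.04 -1.  ]
```

View pics/crop2.png

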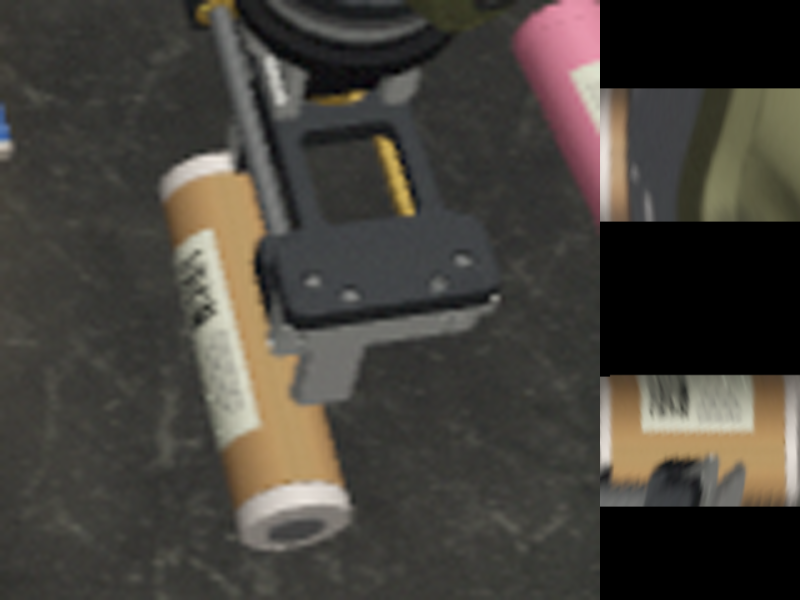

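The view from the side shows the label on the left of the tube, with its upper edge now at about −22° (unrolled), so its centre is near −57°. The tube rolled ~9.5 mm without slipping. Second stroke next.

>>> move_arm(
  targets=[
    [1,-0.3,0,0.3,0,0,0],
    [1,-0.3,0,0.74,0,0,0],
    [1,-0.3,0,0.79,0,0,0],
    [1,-0.3,0,0.82,0,0,0],
    [1,-0.3,0,0.82,0,0,0],
  ],
)

```text
time_s: 5.4
ee_pos: [0.5123, 0.1541, 0.0574]
eef_rot: [3.14, 0.004, 2.81]
force: [-0.2, -5.2, 26.4]
grip_width: 0.094
grip_force: 13.0
```

>>> move_arm(
  targets=[
    [1,0.0,0,-0.012,0,0,0],
    [1,0.06,0,-0.012,0,0,0],
    [1,0.14,0,-0.012,0,0,0],
    [1,0.22,0,-0.012,0,0,0],
    [1,0.3,0,-0.012,0,0,0],
    [1,0.37,0,-0.012,0,0,0],
    [1,0.42,0,-0.012,0,0,0],
    [1,0.44,0,-0.012,0,0,0],
    [1,0.44,0,-0.012,0,0,0],
    [1,0.44,0,-0.012,0,0,0],
  ],
)

```text
time_s: 6.4
ee_pos: [0.4909, 0.1614, 0.0577]
eef_rot: [3.141, 0.003, 2.81]
force: [-2.8, -5.3, 25.7]
grip_width: 0.0936
grip_force: 12.9
```

>>> move_arm(
  targets=[
    [1,0,0,-0.03,0,0,0],
    [1,0,0,-0.07,0,0,0],
    [1,0,0,-0.4,0,0,0],
    [1,0,0,-0.8,0,0,0],
    [1,0,0,-0.8,0,0,0],
  ],
)

```text
time_s: 6.9
ee_pos: [0.4903, 0.1619, 0.0973]
eef_rot: [3.14, 0.002, 2.81]
force: [0.0, 0.4, -0.5]
grip_width: 0.0936
grip_force: 0.0
```

```bash
python3 - <<'E'
from look import *
q,ims=look(cams=('side',))
a=q[2];nr=np.array([-np.sin(a),np.cos(a)])
delta([*(q[:2]-nr*.006),.058],a)
o,v,A=unroll('side',ims['side'],q[:2],q[2],q[3]); save('u3.png',np.hstack([cv2.resize(o,(320,360)),cv2.resize(ims['side'][200:320,320:440],(360,360))]))
print([(int(x),round(y,1)) for x,y in zip(A,whiteness(o)[:,42:80].mean(1)) if abs(x)<40])
E
```

```text
side 3 1302
centre [0.4922 0.1607] axis 1.24 z 0.0221 len 0.158
side vis -90.0 66.0
 white [(-90, np.float64(0.0)), (-82, np.float64(0.0)), (-74, np.float64(0.4)), (-66, np.float64(1.0)), (-58, np.float64(1.0)), (-50, np.float64(1.0)), (-42, np.float64(1.0)), (-34, np.float64(1.0)), (-26, np.float64(1.0)), (-18, np.float64(1.0)), (-10, np.float64(1.0)), (-2, np.float64(1.0)), (6, np.float64(0.6)), (14, np.float64(0.4)), (22, np.float64(0.4)), (29, np.float64(0.4)), (38, np.float64(0.4)), (46, np.float64(0.4)), (54, np.float64(0.4)), (62, np.float64(0.4))]
 blue []
shift [-0.182  0.003  0.744] turn [-0.    -0.001 -0.001] or [-1.000e-03  1.000e-03  3.141e+00] q [ 0.25  0.37  1.75  0.    1.03 -0.99]
[(-38, np.float64(0.9)), (-36, np.float64(0.9)), (-34, np.float64(0.9)), (-32, np.float64(1.0)), (-29, np.float64(1.0)), (-28, np.float64(1.0)), (-26, np.float64(1.0)), (-24, np.float64(1.0)), (-22, np.float64(1.0)), (-20, np.float64(1.0)), (-18, np.float64(0.9)), (-16, np.float64(1.0)), (-14, np.float64(1.0)), (-12, np.float64(1.0)), (-10, np.float64(1.0)), (-8, np.float64(1.0)), (-6, np.float64(1.0)), (-4, np.float64(1.0)), (-2, np.float64(1.0)), (0, np.float64(1.0)), (2, np.float64(1.0)), (4, np.float64(0.5)), (6, np.float64(0.3)), (8, np.float64(0.2)), (10, np.float64(0.0)), (12, np.float64(0.0)), (14, np.float64(0.0)), (16, np.float64(0.0)), (18, np.float64(0.0)), (20, np.float64(0.0)), (22, np.float64(0.0)), (24, np.float64(0.0)), (26, np.float64(0.0)), (28, np.float64(0.0)), (29, np.float64(0.0)), (32, np.float64(0.0)), (34, np.float64(0.0)), (36, np.float64(0.0)), (38, np.float64(0.0))]
```

>>> move_arm(
  targets=[
    [1,-0.2,0,0.3,0,0,0],
    [1,-0.2,0,0.72,0,0,0],
    [1,-0.2,0,0.77,0,0,0],
    [1,-0.2,0,0.785,0,0,0],
    [1,-0.2,0,0.785,0,0,0],
  ],
)

```text
time_s: 7.5
ee_pos: [0.5002, 0.1581, 0.0576]
eef_rot: [3.141, 0.003, 2.81]
force: [-0.5, -4.4, 21.6]
grip_width: 0.0941
grip_force: 10.9
```

>>> move_arm(
  targets=[
    [1,0.0,0,-0.005,0,0,0],
    [1,0.06,0,-0.005,0,0,0],
    [1,0.14,0,-0.005,0,0,0],
    [1,0.22,0,-0.005,0,0,0],
    [1,0.3,0,-0.005,0,0,0],
    [1,0.38,0,-0.005,0,0,0],
    [1,0.45,0,-0.005,0,0,0],
    [1,0.49,0,-0.005,0,0,0],
    [1,0.49,0,-0.005,0,0,0],
    [1,0.49,0,-0.005,0,0,0],
  ],
)

```text
time_s: 8.5
ee_pos: [0.4767, 0.1661, 0.0578]
eef_rot: [3.141, 0.002, 2.81]
force: [-2.6, -4.9, 22.2]
grip_width: 0.0939
grip_force: 11.2
```

>>> move_arm(
  targets=[
    [1,0,0,-0.03,0,0,0],
    [1,0,0,-0.06,0,0,0],
    [1,0,0,-0.4,0,0,0],
    [1,-1,0,-1.4,0,0,0],
    [1,-2,0,-2,0,0,0],
    [1,-2,0,-2,0,0,0],
    [1,-2,0,-2,0,0,0],
  ],
)

```text
time_s: 9.2
ee_pos: [0.5727, 0.1328, 0.1579]
eef_rot: [3.141, 0.002, 2.808]
force: [-0.3, -0.0, -0.3]
grip_width: 0.0936
grip_force: 0.0
```

```bash
python3 - <<'E'
from look import *
q,ims=look(cams=('side',))
a=q[2]
delta([*q[:2],.03],a+np.pi/2)
o,v,A=unroll('side',ims['side'],q[:2],q[2],q[3]); 
print([(int(x),round(y,1)) for x,y in zip(A,whiteness(o)[:,42:118].mean(1)) if abs(x)<66])
save('u4.png',np.hstack([cv2.resize(o,(200,600)),cv2.resize(ims['side'][180:300,350:470],(600,600))]))
E
```

```text
side 1 NoneTraceback (most recent call last):
  File "<stdin>", line 2, in <module>
  File "look.py", line 16, in look
    P=np.vstack(Ps); m=np.median(P[:,:2],0)
    return _nx.concatenate(arrs, 0, dtype=dtype, casting=casting)
           ~~~~~~~~~~~~~~~^^^^^^^^^^^^^^^^^^^^^^^^^^^^^^^^^^^^^^^
ValueError: need at least one array to concatenate
```

>>> move_arm(
  targets=[
    [1,1,-1,0,0,0,0],
    [1,1.5,-2,0,0,0,0],
    [1,1.5,-3,0,0,0,0],
    [1,1.5,-3,0,0,0,0],
    [1,1.5,-3,0,0,0,0],
  ],
)

```text
time_s: 9.8
ee_pos: [0.4482, 0.0153, 0.1559]
eef_rot: [-3.141, -0.002, 2.808]
force: [-0.9, -0.4, 0.2]
grip_width: 0.0939
grip_force: 0.0
```

```bash
python3 - <<'E'
from look import *
q,ims=look(cams=('side',))
a=q[2]
delta([*q[:2],.03],a+np.pi/2)
o,v,A=unroll('side',ims['side'],q[:2],q[2],q[3]); 
print([(int(x),round(y,1)) for x,y in zip(A,whiteness(o)[:,42:118].mean(1)) if abs(x)<66])
save('u4.png',np.hstack([cv2.resize(o,(200,600)),cv2.resize(ims['side'][180:300,350:470],(600,600))]))
E
```

```text
side 2 1609
centre [0.48   0.1645] axis 1.239 z 0.0221 len 0.159
side vis -92.0 66.0
 white [(-92, np.float64(0.0)), (-84, np.float64(0.0)), (-76, np.float64(0.0)), (-68, np.float64(0.0)), (-59, np.float64(0.0)), (-52, np.float64(0.0)), (-44, np.float64(0.0)), (-36, np.float64(1.0)), (-28, np.float64(1.0)), (-20, np.float64(1.0)), (-12, np.float64(1.0)), (-4, np.float64(1.0)), (4, np.float64(1.0)), (12, np.float64(1.0)), (20, np.float64(1.0)), (28, np.float64(1.0)), (36, np.float64(1.0)), (44, np.float64(0.0)), (52, np.float64(0.0)), (59, np.float64(0.0))]
 blue []
shift [0.391 2.988 2.526] turn [-1.00e-03 -1.00e-03  1.57e+00] or [ 1.000e-03 -1.000e-03 -1.571e+00] q [-0.04  0.15  1.87  0.    1.13 -1.28]
[(-64, np.float64(0.0)), (-62, np.float64(0.0)), (-59, np.float64(0.0)), (-58, np.float64(0.0)), (-56, np.float64(0.0)), (-54, np.float64(0.0)), (-52, np.float64(0.0)), (-50, np.float64(0.0)), (-48, np.float64(0.0)), (-46, np.float64(0.0)), (-44, np.float64(0.0)), (-42, np.float64(0.0)), (-40, np.float64(0.0)), (-38, np.float64(0.0)), (-36, np.float64(1.0)), (-34, np.float64(1.0)), (-
[... 431 characters left out ...]
oat64(1.0)), (6, np.float64(1.0)), (8, np.float64(1.0)), (10, np.float64(1.0)), (12, np.float64(1.0)), (14, np.float64(1.0)), (16, np.float64(1.0)), (18, np.float64(1.0)), (20, np.float64(1.0)), (22, np.float64(1.0)), (24, np.float64(1.0)), (26, np.float64(1.0)), (28, np.float64(1.0)), (29, np.float64(1.0)), (32, np.float64(1.0)), (34, np.float64(1.0)), (36, np.float64(1.0)), (38, np.float64(1.0)), (40, np.float64(0.9)), (42, np.float64(0.0)), (44, np.float64(0.0)), (46, np.float64(0.0)), (48, np.float64(0.0)), (50, np.float64(0.0)), (52, np.float64(0.0)), (54, np.float64(0.0)), (56, np.float64(0.0)), (58, np.float64(0.0)), (59, np.float64(0.0)), (62, np.float64(0.0)), (64, np.float64(0.0))]
```

View pics/u4.png

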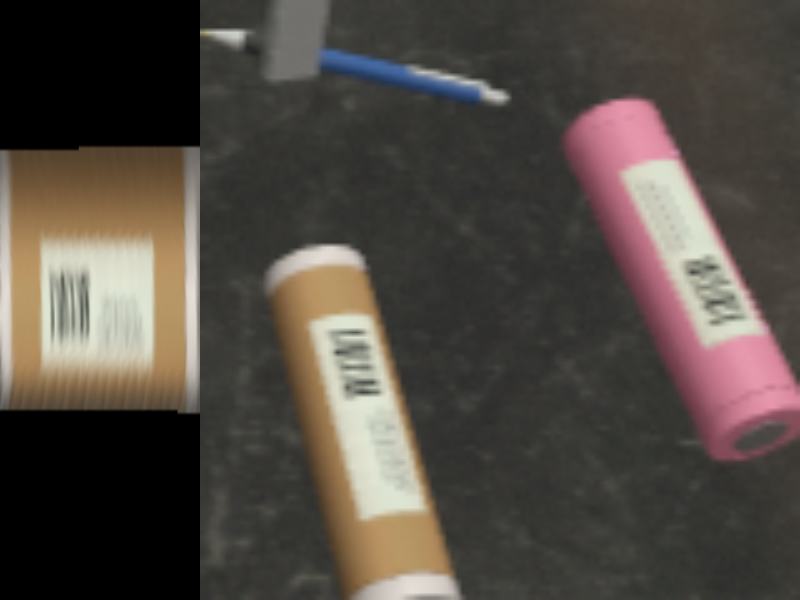

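The picture shows the label, at about (365,420) in the crop, squarely on top of the brown tube. Unrolled it spans −37° to +41°, so its centre is about +2°. The arm is clear of the tube, so the first milestone is met. Now I turn the gripper and go above the tube to grasp it.

>>> move_arm(
  targets=[
    [1,0.1,0.5,0,0,0,0.15],
    [1,0.2,1.2,0,0,0,0.3],
    [1,0.3,2,0.2,0,0,0.45],
    [1,0.39,2.6,0.5,0,0,0.6],
    [1,0.39,2.99,0.8,0,0,0.75],
    [1,0.39,2.99,1.0,0,0,0.9],
    [1,0.39,2.99,1.2,0,0,1.05],
    [1,0.39,2.99,1.2,0,0,1.2],
    [1,0.39,2.99,1.2,0,0,1.35],
    [1,0.39,2.99,1.2,0,0,1.5],
    [1,0.39,2.99,1.2,0,0,1.57],
    [1,0.39,2.99,1.2,0,0,1.57],
  ],
)

```text
time_s: 11.1
ee_pos: [0.4804, 0.1653, 0.0962]
eef_rot: [-3.14, 0.001, 1.24]
force: [-0.1, -0.7, 0.2]
grip_width: 0.0941
grip_force: 0.0
```

```bash
python3 - <<'E'
from h import *
delta([.480,.1645,.0225],1.239+np.pi/2)
E
```

```text
shift [-1.600e-02 -1.000e-03  1.474e+00] turn [-0.001  0.001  0.001] or [-1.00e-03 -2.00e-03 -3.14e+00] q [0.26 0.35 1.77 0.   1.03 0.59]
```

>>> move_arm(
  targets=[
    [1,0,0,0.5,0,0,0],
    [1,0,0,1.0,0,0,0],
    [1,0,0,1.35,0,0,0],
    [1,0,0,1.46,0,0,0],
    [1,0,0,1.46,0,0,0],
  ],
  grip_force=15,
)

```text
time_s: 11.6
ee_pos: [0.4805, 0.1645, 0.0234]
eef_rot: [-3.14, 0.001, 1.242]
force: [0.0, -0.3, 0.8]
grip_width: 0.0937
grip_force: 0.0
```

>>> move_arm(
  targets=[
    [0.2,0,0,0,0,0,0],
    [0.2,0,0,0,0,0,0],
    [0.1,0,0,0,0,0,0],
    [0,0,0,0,0,0,0],
    [-0.1,0,0,0,0,0,0],
    [-0.3,0,0,0,0,0,0],
    [-1,0,0,0,0,0,0],
    [-1,0,0,0,0,0,0],
    [-1,0,0,0,0,0,0],
  ],
  grip_force=15,
)

```text
time_s: 12.5
ee_pos: [0.4808, 0.1641, 0.0241]
eef_rot: [-3.141, 0.0, 1.24]
force: [-3.2, -0.5, 4.2]
grip_width: 0.0435
grip_force: 15.0
```

>>> move_arm(
  targets=[
    [-1,0,0,-0.1,0,0,0],
    [-1,0,0,-0.24,0,0,0],
    [-1,0,0,-0.24,0,0,0],
    [-1,0,0,-0.24,0,0,0],
  ],
)

```text
time_s: 12.9
ee_pos: [0.481, 0.1641, 0.0363]
eef_rot: [3.141, -0.0, 1.24]
force: [0.6, -0.5, -2.3]
grip_width: 0.0434
grip_force: 15.0
```

```bash
python3 - <<'E'
from look import *
o=ctrl.get_obs(); p=o['ee_pos']; print(p,o['force'])
im,d=ctrl.camera('side')
u,v,A=unroll('side',im,[.4805,.1643],1.239,.022+.012)
save('u5.png',np.hstack([cv2.resize(u,(200,600)),cv2.resize(im[160:300,340:480],(600,600))]))
delta([.522,-.247,.16],1.916+np.pi/2)
E
```

```text
[0.48103194 0.16408816 0.03625203] [ 0.62450226 -0.52769656 -2.29504376]
shift [-7.508  3.449 -2.479] turn [ 0.     0.    -0.676] or [ 0.    -0.     2.465] q [ 0.26  0.45  1.8  -0.    0.9   0.59]
```

View pics/u5.png

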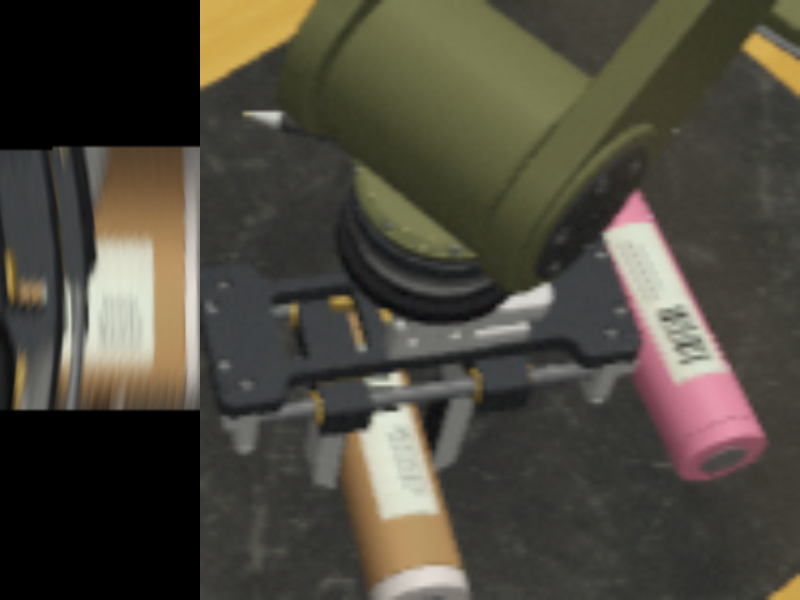

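The side view shows the label, about (405,470) in the crop, still facing up in the grasp. Lifting and carrying it to the cradle.

>>> move_arm(
  targets=[
    [-1,0,0,-0.4,0,0,0],
    [-1,0,0,-1.0,0,0,0],
    [-1,-0.3,0.14,-1.7,0,0,0],
    [-1,-0.9,0.4,-2.2,0,0,-0.06],
    [-1,-1.6,0.74,-2.45,0,0,-0.14],
    [-1,-2.4,1.1,-2.48,0,0,-0.22],
    [-1,-3.2,1.47,-2.48,0,0,-0.3],
    [-1,-4.0,1.84,-2.48,0,0,-0.38],
    [-1,-4.8,2.2,-2.48,0,0,-0.46],
    [-1,-5.6,2.57,-2.48,0,0,-0.54],
    [-1,-6.3,2.9,-2.48,0,0,-0.61],
    [-1,-6.9,3.17,-2.48,0,0,-0.65],
  ],
)

```text
time_s: 14.15
ee_pos: [0.5184, -0.2158, 0.1597]
eef_rot: [-3.141, -0.0, 1.892]
force: [0.4, -0.1, -2.1]
grip_width: 0.0433
grip_force: 15.0
```

```bash
python3 - <<'E'
from h import *
delta([.522,-.247,.12],1.916+np.pi/2)
E
```

```text
shift [-0.614 -0.128  0.794] turn [-0.    -0.    -0.024] or [-0.000e+00  1.000e-03  3.117e+00] q [-0.46  0.38  1.56 -0.    1.2  -0.78]
```

>>> move_arm(
  targets=[
    [-1,-0.3,-0.06,0.1,0,0,-0.01],
    [-1,-0.61,-0.12,0.4,0,0,-0.024],
    [-1,-0.61,-0.12,0.79,0,0,-0.024],
    [-1,-0.61,-0.12,0.79,0,0,-0.024],
    [-1,-0.61,-0.12,0.79,0,0,-0.024],
  ],
)

```text
time_s: 14.65
ee_pos: [0.5225, -0.2444, 0.1207]
eef_rot: [-3.141, -0.001, 1.914]
force: [-0.0, 0.6, -1.0]
grip_width: 0.0436
grip_force: 15.0
```

```bash
python3 - <<'E'
from look import *
p=ctrl.get_obs()['ee_pos']; print(p)
im,d=ctrl.camera('side'); 
rs=ctrl.cut_out('side','tube')
for r in rs:
    P=region('side',r['region'],d); m=np.median(P,0); print(m)
    if m[1]<-.1:
        P=P[(P[:,2]>p[2]-.03)&(P[:,2]<p[2]+.04)]; 
        print(len(P),fit(P,[p[0],p[1],1.916],p[2]+.003))
print(proj('side',[[.522,-.247,.055]]))
save('u6.png',cv2.resize(im[80:230,200:350],(600,600)))
delta([.522,-.247,.055],1.916+np.pi/2)
E
```

```text
[ 0.52250528 -0.24437168  0.120674  ]
[ 0.51633166 -0.20076096  0.13417388]
776 (array([ 0.51589227, -0.22713658,  1.91775842,  0.11872648]), np.float64(0.12455560672091107))
[0.3243707 0.1717758 0.0397056]
[[278.29317739 136.11132979]]
shift [-0.04  -0.037  1.332] turn [ 0.001  0.001 -0.002] or [ 2.00e-03 -1.00e-03  3.14e+00] q [-0.5   0.45  1.55  0.    1.14 -0.84]
```

View pics/u6.png

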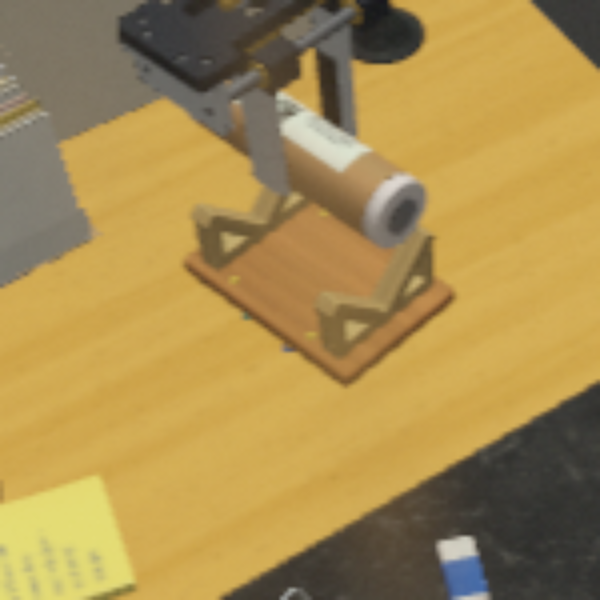

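The picture shows the tube held above the cradle and parallel to it, with the label up at about (325,140) in the crop. Its near end puts the centre within 3 mm of the seat. Lowering it now.

>>> move_arm(
  targets=[
    [-1,-0.04,-0.02,0.3,0,0,0],
    [-1,-0.04,-0.03,0.7,0,0,0],
    [-1,-0.04,-0.03,1.0,0,0,0],
    [-1,-0.04,-0.03,1.15,0,0,0],
    [-1,-0.04,-0.03,1.22,0,0,0],
    [-1,-0.04,-0.03,1.25,0,0,0],
    [-1,-0.04,-0.03,1.25,0,0,0],
  ],
)

```text
time_s: 15.45
ee_pos: [0.5221, -0.247, 0.0584]
eef_rot: [3.141, 0.001, 1.914]
force: [-0.3, 0.4, -1.6]
grip_width: 0.0431
grip_force: 15.0
```

>>> move_arm(
  targets=[
    [-1,0,0,0.02,0,0,0],
    [-1,0,0,0.04,0,0,0],
    [-1,0,0,0.04,0,0,0],
  ],
)

```text
time_s: 15.75
ee_pos: [0.5223, -0.2471, 0.0572]
eef_rot: [3.14, 0.001, 1.914]
force: [-1.5, 1.8, 5.8]
grip_width: 0.0437
grip_force: 15.0
```

Contact at 6 N, at the expected height. Releasing slowly and retreating upward.

>>> move_arm(
  targets=[
    [-0.05,0,0,0,0,0,0],
    [0,0,0,0,0,0,0],
    [0.1,0,0,0,0,0,0],
    [0.25,0,0,0,0,0,0],
    [0.4,0,0,0,0,0,0],
    [0.5,0,0,0,0,0,0],
    [0.5,0,0,0,0,0,0],
    [0.5,0,0,-0.2,0,0,0],
    [0.5,0,0,-0.8,0,0,0],
    [0.5,0,0,-1.6,0,0,0],
    [0.5,0,0,-2.4,0,0,0],
    [0.5,0,0,-3,0,0,0],
  ],
)

```text
time_s: 16.95
ee_pos: [0.522, -0.247, 0.2096]
eef_rot: [3.14, 0.002, 1.914]
force: [0.3, -0.0, -0.6]
grip_width: 0.0708
grip_force: 0.0
```

>>> move_arm(
  targets=[
    [0.5,0,-1,0,0,0,0],
    [0.5,0,-2,0,0,0,0],
    [0.5,0,-3,0,0,0,0],
    [0.5,0,-3,0,0,0,0],
    [0.5,0,-3,0,0,0,0],
  ],
)

```text
time_s: 17.45
ee_pos: [0.3803, -0.2979, 0.2071]
eef_rot: [3.141, 0.001, 1.912]
force: [0.8, 0.7, 0.5]
grip_width: 0.0707
grip_force: 0.0
```

```bash
python3 - <<'E'
from look import *
im,d=ctrl.camera('side')
print(ctrl.get_obs()['ee_pos'])
for r in ctrl.cut_out('side','tube'):
    P=region('side',r['region'],d); m=np.median(P,0)
    if m[1]<-.1:
        P=P[(P[:,2]>.03)]; q,l=fit(P,[.522,-.247,1.916],.055); print(len(P),q,l)
        o,v,A=unroll('side',im,q[:2],q[2],q[3]); w=whiteness(o)[:,46:114].mean(1); g=A[(w>.5)]; print(g.min(),g.max(),A[v.any(1)][[0,-1]])
save('u7.png',np.hstack([cv2.resize(o,(200,600)),cv2.resize(im[80:230,200:350],(600,600))]))
E
```

```text
[ 0.38097451 -0.29747829  0.20681666]
1092 [ 0.52166426 -0.24660784  1.91759923  0.05559508] 0.15950895717074132
-34.0 32.0 [-110.   46.]
```

View pics/u7.png

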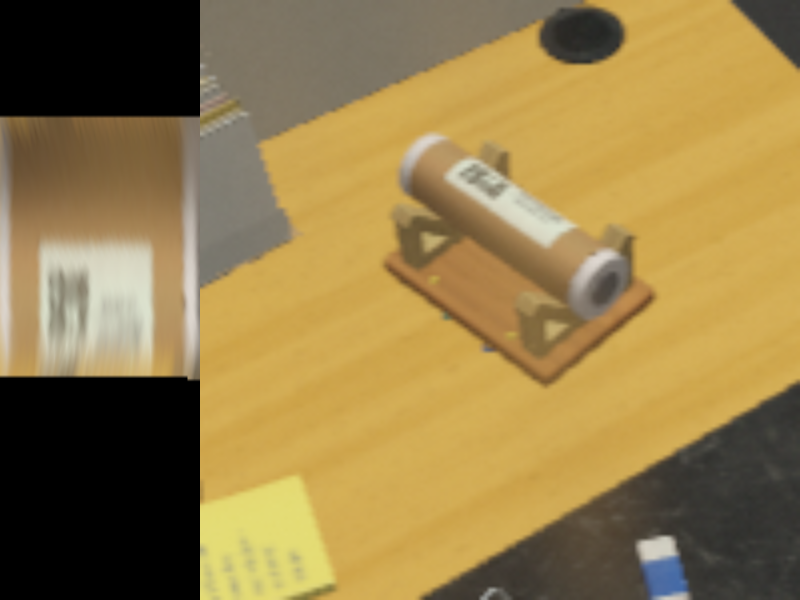

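The tube lies in both saddles, with its centre under 1 mm from the estimated seat and its height at 55.6 mm. The label, at about (510,200) in the crop, faces up. Handing in.

```bash
python3 -c "
from station import ctrl; print(ctrl.hand_in())"
```

```text
the job is handed in; nothing more can be done
None
```

I rolled the tube label-up on the desk, then lifted it and laid it centred in both cradle saddles with the label still facing up; the job is handed in, but the call returned no verdict.

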